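Unstack the food tins into their fitted trays

ROBOT

A 6-joint arm with a two-finger parallel gripper is mounted at the origin on a cart in front of the work surface, level with it; the furniture and walls round the work are solid. World frame = base frame: x ahead of the robot, y to its left, z up, the work surface at z = 0. Lengths are in m, angles in rad, forces in N, time in s.
With the tool pointing down it reaches from about 0.3 to 0.875 m from the base axis. Payload 6.4 kg.
Tool frame: the origin (TCP) lies between the finger pads; the fingertips stand 25 mm ahead of it and the grasp point (between the pads) lies 6 mm ahead of it; z points along the fingers, y is the line along which they close (so a half turn about z gives the same grasp; the last joint's range is limited). The gripper opens to 85 mm and grips with 20 to 120 N. Pads are 22 mm wide; open, the fingers measure 114 mm over their backs; the gripper's body (76 mm by 85 mm) begins 54 mm behind the grasp point. The pads swing forward as they close: fully open they stand 13 mm farther back than shut.
Start: joints at [-1.439, 0.181, 1.607, -0, 1.354, -0.206], TCP at [0.191, -0.543, 0.256] pointing down, gripper open.
Joint ranges: [-2.99, 2.99], [-0.89, 2.07], [0.3, 2.58], [-1.14, 4.28], [0, 2.63], [-3.12, 3.12]. Speed limits (rad/s): [2.57, 2.57, 3.01, 3.14, 3.14, 3.14].

INTERFACE

Orientations are given as a unit quaternion [w, x, y, z].
In Python, from bench import ctrl gives the robot as it stands.
- The arm moves only by the tool servo_tool, never from a script. Its argument "series" is text: rows parted by semicolons, each of 7 numbers parted by spaces: the gripper command: -1 is fully open, 1 is shut, values between are in proportion, then the shift along the tool's x, y, z in m, then the turn, a rotation vector about the tool's x, y, z in degrees. A call has 1 to 12 rows; each row is the pose to reach, as a shift and turn from the pose commanded when the call began, along the tool's axes at that moment; what a row does not reach only later rows make up. A row lasts 1/12 s, in which the tool goes at most 41.7 mm and 7.16 degrees, less where a joint would pass 70% of its speed; a pose out of reach is approached as far as the arm can. A call with a gripper value outside its range is refused whole. The fingers move at their own pace and stop on an object; the grip force is fixed at half the most. Time passes only in rows, so rows that repeat a pose let the fingers close. It gives the time, the measured TCP pose, the force, the opening and the grip force at its end, in the units of the state.
- ctrl.get_obs(): the state, without advancing time (a new reading comes with each control period).
- ctrl.camera(name): name is "side" or "top"; returns a dict with "img" (420x560x3 uint8, red, green, blue), "z_map" (420x560 float32, m along the optical axis (not along the pixel's ray), 0 where there is no reading), "fovy" (degrees; the focal length in pixels is half the picture's height over the tangent of half this angle, whatever the lens; pixels are square), "cx", "cy" (the principal point, pixels), "extrinsics" (4x4, takes a point from camera to world coordinates). Camera axes: x right, y down, z forward; pixel columns grow to the right and rows downward; lengths in m; the calibration is good to about 2 mm. A picture is of the moment at which its call begins.
- ctrl.hand_in(): hands the job in; it is judged then, once.
The state is a dict: "time_s": time; "q": joint angles; "dq": joint speeds; "joint_efforts": joint torques, N m; "eef_pos": TCP position; "eef_rot": TCP orientation; "wrist_force": force on the tool from outside, world axes, zero at the start; "torque": the same for the moment, N m; "opening": opening from 0.0 (shut) to 1.0 (fully open); "grasp_force": force on a finger pad.
Only numpy, scipy, OpenCV 4.12 (cv2) and the standard library are available. Lean on these libraries where they do the work, as an engineer would, in place of code of your own. Each camera call takes 0.05 s, during which the arm holds its last target. There are 200 camera calls.

TASK

Take the stack of lidded food tins apart from the top down and put each tin into the shallow wooden tray made to its shape and size, lying flat inside the rim: first the two small tins from the top (either one first), then the middle tin, then the long one at the bottom. Set the tins down gently, do not drop them or tip them over, and leave the white mug and the spice jar where they stand.

Things in the scene. Friction and masses are not known exactly. Their poses are not given: they have to be found in the camera images.
- tin_long: The bottom tin of the stack, the longest: oblong steel food tin with a flat pale wooden lid flush with its sides (one rigid body), 50 mm high, 134 x 56 mm. Origin at the centre of the underside, z up, x along its length. About 0.3 kg; grip it across the 56 mm width.
- tin_mid: The middle tin, lying along the long tin: oblong steel food tin with a flat pale wooden lid flush with its sides (one rigid body), 50 mm high, 112 x 52 mm. Origin at the centre of the underside, z up, x along its length. About 0.24 kg; grip it across the 52 mm width.
- tin_square: Small square steel food tin with a flat pale wooden lid flush with its sides (one rigid body), 50 mm high, 46 x 46 mm, on the middle tin, 6 to 9 mm from the round one: grip it across the stack's width. The two swap ends between starts. Origin at the centre of the underside, z up, x along the stack's length. About 0.12 kg.
- tin_round: Small round steel food tin with a flat pale wooden lid flush with its sides (one rigid body), 50 mm high, 48 mm across, on the middle tin, 6 to 9 mm from the square one: grip it across the stack's width. Origin at the centre of the underside, z up, x along the stack's length. About 0.12 kg.
- tray_long: The longest oblong tray, for the long tin: fixed shallow tray, thin dark wooden rim and cork floor, 10 mm high over all: floor 4 mm thick, rim 4 mm thick standing 6 mm above the floor; about 9 mm of play on each side of its tin; inside 152 x 74 mm. Origin at the centre of the underside, z up, x along its length.
- tray_mid: The shorter oblong tray, for the middle tin: fixed shallow tray, thin dark wooden rim and cork floor, 10 mm high over all: floor 4 mm thick, rim 4 mm thick standing 6 mm above the floor; about 9 mm of play on each side of its tin; inside 130 x 70 mm. Origin at the centre of the underside, z up, x along its length.
- tray_square: The small square tray, for the square tin: fixed shallow tray, thin dark wooden rim and cork floor, 10 mm high over all: floor 4 mm thick, rim 4 mm thick standing 6 mm above the floor; about 9 mm of play on each side of its tin; inside 64 x 64 mm. Origin at the centre of the underside, z up, x and y along its sides.
- tray_round: The small round tray, for the round tin: fixed shallow tray, thin dark wooden rim and cork floor, 10 mm high over all: floor 4 mm thick, rim 4 mm thick standing 6 mm above the floor; about 9 mm of play on each side of its tin; inside 66 mm across. Origin at the centre of the underside, z up.
- white_mug: White mug, 86 x 119 x 101 mm, standing loose beyond the work; leave it alone. Origin under its middle.
- pepper_jar: Glass spice jar with a wooden stopper and grey contents, 49 mm across, 96 mm high, standing loose beyond the work; leave it alone. Origin under its middle.
Things that resemble listed ones, but are neither listed nor needed, are in the scene too. What is shaped like the tin_mid but yellow is not meant.

How it is judged:
On the way, in this order (a step that is already met when the one before it is completed fails the run):
1. the square and the round tin lie released in their own trays (horizontal distance between tin_square and tray_square below 0.0145 m and z of tin_square in the frame of tray_square between 0.001 and 0.007 m and angle between each of tin_square, tin_round's own z axis and vertical below 0.06 rad and linear speed of each of tin_square, tin_round below 0.02 m/s and contact force between each of tin_square, tin_round and the fingers below 0.05 N and horizontal distance between tin_round and tray_round below 0.0145 m and z of tin_round in the frame of tray_round between 0.001 and 0.007 m), for 0.2 s.
2. then the middle tin lies released in its tray (horizontal distance between tin_mid and tray_mid below 0.0145 m and z of tin_mid in the frame of tray_mid between 0.001 and 0.007 m and angle between tin_mid's own z axis and vertical below 0.06 rad and linear speed of tin_mid below 0.02 m/s and contact force between tin_mid and the fingers below 0.05 N), for 0.2 s.
3. then the long tin lies released in its tray (horizontal distance between tin_long and tray_long below 0.0145 m and z of tin_long in the frame of tray_long between 0.001 and 0.007 m and angle between tin_long's own z axis and vertical below 0.06 rad and linear speed of tin_long below 0.02 m/s and contact force between tin_long and the fingers below 0.05 N), for 0.2 s.
At the end, for the whole second after the job is handed in: Each of the four tins lies flat (within 0.06 rad) on the floor of its own tray (underside within 3 mm of the tray's floor), centre within 14.5 mm of the tray's centre, at rest and released (all of step 1 and all of step 2 and all of step 3); the robot touches nothing.
It fails at once if the mug or the spice jar is disturbed (moved over 25 mm) (distance of any of white_mug, pepper_jar from where it was at the start of the episode above 0.025 m).
It fails at once if a tin is tipped over (angle between any of tin_long, tin_mid, tin_square, tin_round's own z axis and vertical above 0.6 rad).
It fails at once if a tin is dropped (falls freely faster than 0.7 m/s) ((contact force between tin_long and the fingers below 0.05 N and linear speed of tin_long above 0.7 m/s) or (contact force between tin_mid and the fingers below 0.05 N and linear speed of tin_mid above 0.7 m/s) or (contact force between tin_square and the fingers below 0.05 N and linear speed of tin_square above 0.7 m/s) or (contact force between tin_round and the fingers below 0.05 N and linear speed of tin_round above 0.7 m/s)).
It also fails if it takes over 99 s, if anything falls off the work surface, if the arm or the gripper's body presses on something with over 40 N, if the wrist force passes 120 N, or if a joint passes its speed limit or range.

## Working session

There is one attempt and no reset: what is moved stays moved. The work goes in short steps, Python scripts to look and compute and a tool call to move; the robot and the scene stay as the last step left them, time stands still between calls to the robot, and variables do not carry over. Pictures are saved under pics/ and viewed, at most 14 in all, crops included, and the job is handed in when it is done.

Besides the shell and the picture viewer there is one more tool, called by a JSON object that holds its "api" and its "payload". servo_tool: Moves the arm, as the interface text tells. Its arguments: {"type":"object","properties":{"series":{"type":"string"}},"required":["series"]}

```bash
mkdir -p pics
cat > h.py <<'E'
import numpy as np, cv2
from bench import ctrl
def cam(n,save=None):
    c=ctrl.camera(n)
    if save: cv2.imwrite(save,c['img'][:,:,::-1])
    c['f']=210/np.tan(np.radians(c['fovy'])/2); return c
def world(c):
    v,u=np.mgrid[:420,:560]; z=c['z_map']
    p=np.stack([(u-c['cx'])/c['f']*z,(v-c['cy'])/c['f']*z,z],-1); E=np.array(c['extrinsics'])
    return p@E[:3,:3].T+E[:3,3]
def ray(c,u,v,h):
    E=np.array(c['extrinsics']); d=E[:3,:3]@np.array([(u-c['cx'])/c['f'],(v-c['cy'])/c['f'],1]); o=E[:3,3]
    return o+d*(h-o[2])/d[2]
E
python3 - <<'E'
from h import *
t=cam('top','pics/t.png'); s=cam('side','pics/s.png')
a=np.hstack([t['img'],s['img']])
for c in(t,s): print(c['f'],c['cx'],c['cy'],np.round(c['extrinsics'],3).tolist(),(c['z_map']>0).mean())
np.savez('t.npz',**t); np.savez('s.npz',**s)
print(ctrl.get_obs())
E
```

```text
465.1440384882111 278.3578811742771 209.35201269374153 [[-0.029, -0.992, 0.124, 0.329], [-0.999, 0.031, 0.02, -0.285], [-0.024, -0.124, -0.992, 1.31], [0.0, 0.0, 0.0, 1.0]] 0.9958375850340137
398.0488442719987 282.00806790906717 213.17506753170684 [[-1.0, -0.029, 0.007, 0.47], [-0.024, 0.641, -0.767, 0.524], [0.018, -0.767, -0.642, 0.772], [0.0, 0.0, 0.0, 1.0]] 0.9960841836734694
{'time_s': 0.1, 'q': array([-1.43933307e+00,  1.81438945e-01,  1.60789033e+00,  2.30023406e-05,
        1.35381880e+00, -2.06342585e-01]), 'dq': array([ 0.00077005, -0.00032841,  0.00065524,  0.00036075, -0.00067384,
        0.00117117]), 'joint_efforts': array([-2.28701851e-04, -4.45883274e+01, -3.52237201e+01, -3.51815843e-04,
        4.18066018e-03,  3.04158550e-05]), 'eef_pos': array([ 0.1905045 , -0.54204608,  0.2554984 ]), 'eef_rot': array([-7.76746492e-04,  9.85769900e-01,  1.68098480e-01,  4.03321684e-05]), 'wrist_force': array([ 0.03707113, -0.02376246, -0.17806688]), 'torque': array([0.00457398, 0.00563971, 0.02711622]), 'grasp_force': 0.0, 'opening': 1.0022617076814573}
```

View pics/t.png

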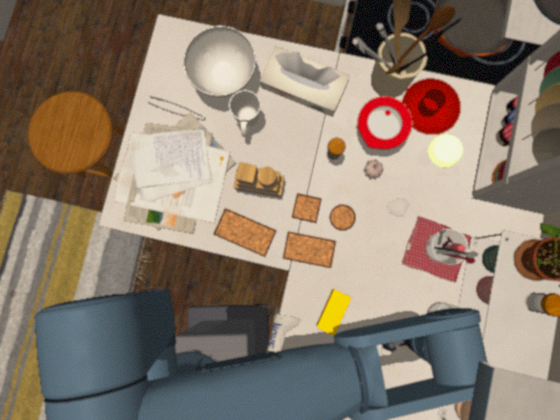

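View pics/s.png

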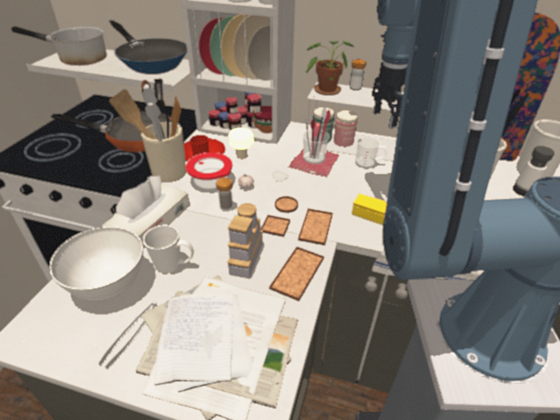

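The top view shows the stack near (260,178). The trays are at (245,232) long, (310,249) mid, (307,207) square and (342,217) round. The mug is at (244,108), the jar at (336,147), and the yellow decoy at (334,311), which I'll leave alone. The side view confirms one stack at (244,240) with the small tins on top.

Run:
```python
from h import *
t=dict(np.load('t.npz')); W=world(t); img=t['img']
def rect(P): 
    r=cv2.minAreaRect((P[:,:2]*1000).astype(np.float32)); return np.round(r[0],1),np.round(r[1],1),round(r[2],1)
hsv=cv2.cvtColor(img,cv2.COLOR_RGB2HSV)
m=((hsv[...,0]<18)&(hsv[...,1]>90)&(hsv[...,2]>60)).astype(np.uint8)
n,l,st,ce=cv2.connectedComponentsWithStats(m)
for i in range(1,n):
    if st[i,4]>150 and 190<ce[i][0]<370 and 130<ce[i][1]<280:
        P=W[l==i]
        Q=np.array([ray(t,u,v,np.float64(0.006)) for v,u in np.argwhere(l==i)])
        print('cork',ce[i].round(),st[i,4],'z',np.median(P[:,2]).round(4),rect(Q),Q.mean(0).round(4))
box=np.zeros(img.shape[:2],bool); box[140:215,215:300]=1
for lo,hi in((.19,.22),(.14,.16),(.13,.17),(.09,.11),(.04,.06)):
    k=box&(W[...,2]>lo)&(W[...,2]<hi)
    n,l,st,ce=cv2.connectedComponentsWithStats(k.astype(np.uint8))
    for i in range(1,n):
        if st[i,4]>25: print(lo,ce[i].round(1),st[i,4],np.median(W[l==i][:,2]).round(4),rect(W[l==i]))
for nm,u,v in(('mug',244,108),('jar',336,147),('yel',334,311),('bread?',285,180)): print(nm,W[v,u].round(3))
c=cv2.resize(img[130:270,200:370],None,fx=4.4,fy=4.2,interpolation=cv2.INTER_CUBIC)
s=np.load('s.npz')['img'][190:310,190:340]
cv2.imwrite('pics/c.png',np.hstack([cv2.resize(img[140:270,205:365],(430,350)),cv2.resize(s,(370,350))])[:,:,::-1])
```

```text
cork [336. 146.] 243 z 0.0947 (array([ 667.7, -428.7]), array([45.8, 53. ]), 87.6) [ 0.6692 -0.4288  0.006 ]
cork [259. 178.] 910 z 0.1468 (array([ 583. , -206.6]), array([138.7,  76.5]), 78.3) [ 0.5834 -0.205   0.006 ]
cork [306. 208.] 585 z 0.0043 (array([ 495.3, -337. ]), array([68.1, 69.3]), 76.6) [ 0.4955 -0.3371  0.006 ]
cork [342. 217.] 491 z 0.0045 (array([ 465.6, -436.7]), array([67.3, 68. ]), 87.6) [ 0.4657 -0.437   0.006 ]
cork [245. 232.] 1556 z 0.0042 (array([ 432., -161.]), array([157. ,  79.1]), 64.8) [ 0.4317 -0.1612  0.006 ]
cork [309. 249.] 1295 z 0.0043 (array([ 377.9, -340.5]), array([134.4,  75. ]), 76.9) [ 0.3778 -0.3405  0.006 ]
cork [207. 280.] 6935 z -0.8997 (array([256.2, -47.7]), array([415.2, 240.7]), 75.1) [ 0.3025 -0.0539  0.006 ]
0.14 [246.  172.2] 327 0.1498 (array([ 573.2, -181.7]), array([45.6, 46.4]), 75.7)
0.14 [266.7 175.6] 270 0.1495 (array([ 562.5, -234.7]), array([44.7, 46.1]), 1.3)
0.13 [246.2 172.7] 348 0.1496 (array([ 573. , -181.8]), array([45.7, 46.4]), 75.2)
0.13 [266.9 176.1] 288 0.1494 (array([ 562.3, -234.7]), array([45.9, 45. ]), 89.2)
0.09 [261.6 183. ] 220 0.0999 (array([ 566.7, -207.6]), array([111.3,  52.5]), 79.2)
0.04 [263.6 186.6] 194 0.05 (array([ 566.3, -206.7]), array([134.2,  55.8]), 78.6)
mug [ 0.792 -0.167  0.01 ]
jar [ 0.643 -0.418  0.1  ]
yel [ 0.211 -0.399  0.05 ]
bread? [ 0.577 -0.28   0.003]
```

View pics/c.png

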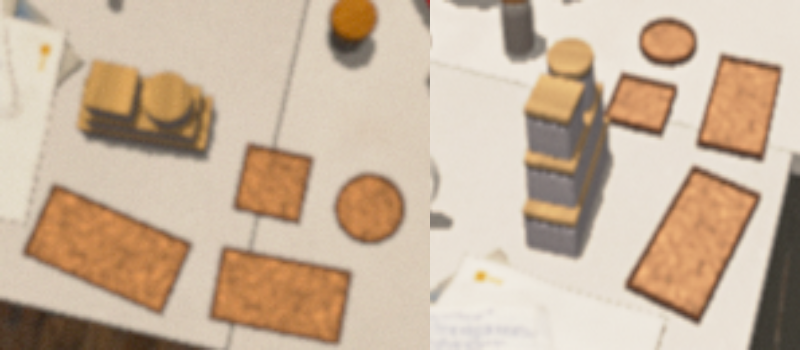

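Square tin: (573,-182), top at z 150 mm. Round tin: (562,-235). Stack axis is about 79°. All heights and sizes match the listing, and the trays measure correctly, so I'll set out.

```bash
cat > go.py <<'E'
# python3 go.py x y z psi ... : chained targets from the current pose, tool-frame shift (m) and turn (deg)
import sys
from h import *
from scipy.spatial.transform import Rotation as R
o=ctrl.get_obs(); q=np.array(o['eef_rot']); R0=R.from_quat(np.r_[q[1:],q[0]]); p=np.array(o['eef_pos'])
print('t',round(o['time_s'],2),'p',p.round(4),'open',round(o['opening'],3),'psi',np.degrees(np.arctan2(*R0.as_matrix()[[1,0],0])).round(2))
a=np.array(sys.argv[1:],float).reshape(-1,4)
for x,y,z,s in a:
    T=R.from_euler('z',s,degrees=True)*R.from_euler('x',180,degrees=True)
    print((R0.inv().apply(np.array([x,y,z])-p)).round(4),(R0.inv()*T).as_rotvec(degrees=True).round(2))
E
python3 go.py .573 -.182 .25 78.8
```

```text
t 0.1 p [ 0.1905 -0.542   0.2555] open 1.002 psi 19.35
[ 0.4802 -0.2129  0.006 ] [ -0.07  -0.06 -59.45]
```

{"api": "servo_tool", "payload": {"series": "-1 .48 -.213 .006 0 0 -59.45;-1 .48 -.213 .006 0 0 -59.45;-1 .48 -.213 .006 0 0 -59.45;-1 .48 -.213 .006 0 0 -59.45;-1 .48 -.213 .006 0 0 -59.45;-1 .48 -.213 .006 0 0 -59.45;-1 .48 -.213 .006 0 0 -59.45;-1 .48 -.213 .006 0 0 -59.45;-1 .48 -.213 .006 0 0 -59.45;-1 .48 -.213 .006 0 0 -59.45;-1 .48 -.213 .006 0 0 -59.45;-1 .48 -.213 .006 0 0 -59.45"}}

```text
time_s: 1.1
eef_pos: [0.5556, -0.1978, 0.2502]
eef_rot: [-0.0, 0.773, 0.635, -0.0]
wrist_force: [0.7, -0.3, -0.6]
opening: 0.999
grasp_force: 0.0
```

```bash
python3 go.py .573 -.182 .25 78.8 .573 -.182 .135 78.8; python3 -c "
from h import *
c=cam('side'); cv2.imwrite('pics/s2.png',cv2.resize(c['img'][60:320,140:400],(600,600))[:,:,::-1])"
```

```text
t 1.1 p [ 0.5556 -0.1978  0.2502] open 0.999 psi 78.81
[0.0189 0.014  0.0002] [-0.03 -0.01  0.01]
[0.0189 0.0141 0.1152] [-0.03 -0.01  0.01]
```

View pics/s2.png

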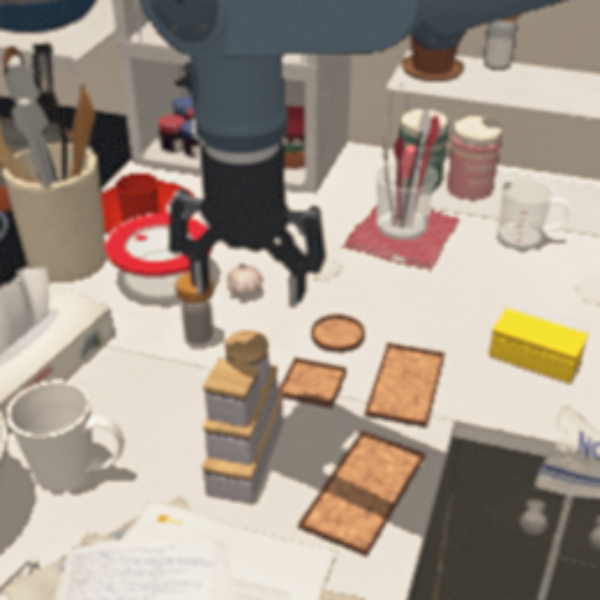

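The crop at (240,360) shows the gripper straddling the stack's width. The square tin is nearest the mug, with the round one behind it. I'll align, descend and check before closing.

{"api": "servo_tool", "payload": {"series": "-1 .019 .014 0 0 0 0;-1 .019 .014 0 0 0 0;-1 .019 .014 .03 0 0 0;-1 .019 .014 .06 0 0 0;-1 .019 .014 .08 0 0 0;-1 .019 .014 .08 0 0 0;-1 .019 .014 .08 0 0 0"}}

```text
time_s: 1.73
eef_pos: [0.5708, -0.1839, 0.1695]
eef_rot: [-0.002, 0.773, 0.635, -0.001]
wrist_force: [0.7, 0.2, 0.6]
opening: 0.997
grasp_force: 0.0
```

```bash
python3 go.py .573 -.182 .135 78.8
```

```text
t 1.73 p [ 0.5708 -0.1839  0.1695] open 0.997 psi 78.78
[0.0022 0.0019 0.0345] [-0.18 -0.05 -0.02]
```

{"api": "servo_tool", "payload": {"series": "-1 .002 .002 .012 0 0 0;-1 .002 .002 .024 0 0 0;-1 .002 .002 .034 0 0 0;-1 .002 .002 .034 0 0 0;1 .002 .002 .034 0 0 0;1 .002 .002 .034 0 0 0;1 .002 .002 .034 0 0 0;1 .002 .002 .034 0 0 0;1 .002 .002 .034 0 0 0;1 .002 .002 .034 0 0 0;1 .002 .002 .034 0 0 0;1 .002 .002 .034 0 0 0"}}

```text
time_s: 2.73
eef_pos: [0.575, -0.1826, 0.1376]
eef_rot: [0.001, 0.773, 0.635, 0.0]
wrist_force: [0.2, 0.5, 5.9]
opening: 0.536
grasp_force: 60.8
```

```bash
python3 go.py .573 -.182 .215 78.8 .4955 -.337 .215 76.6  .4955 -.337 .040 76.6
```

```text
t 2.73 p [ 0.575  -0.1826  0.1376] open 0.536 psi 78.8
[ 0.0002 -0.0019 -0.0774] [0.11 0.03 0.  ]
[-0.1669 -0.0478 -0.0774] [0.11 0.03 2.2 ]
[-0.1668 -0.0482  0.0976] [0.11 0.03 2.2 ]
```

{"api": "servo_tool", "payload": {"series": "1 0 0 -.02 0 0 0;1 0 0 -.045 0 0 0;1 0 0 -.075 0 0 0;1 0 0 -.08 0 0 0;1 -.03 -.01 -.08 0 0 1;1 -.065 -.02 -.08 0 0 2.2;1 -.1 -.03 -.08 0 0 2.2;1 -.135 -.04 -.08 0 0 2.2;1 -.16 -.048 -.08 0 0 2.2;1 -.167 -.048 -.08 0 0 2.2;1 -.167 -.048 -.08 0 0 2.2;1 -.167 -.048 -.08 0 0 2.2"}}

```text
time_s: 3.73
eef_pos: [0.4946, -0.3363, 0.2157]
eef_rot: [-0.001, 0.785, 0.619, 0.0]
wrist_force: [0.1, 0.2, -1.6]
opening: 0.535
grasp_force: 60.6
```

```bash
python3 go.py .4955 -.337 .06 76.6  .4955 -.337 .042 76.6; python3 -c "
from h import *
c=cam('side'); cv2.imwrite('pics/s3.png',cv2.resize(c['img'][60:320,140:400],(600,600))[:,:,::-1])
W=world(cam('top')); print(W[140:215,215:300][...,2].max())"
```

```text
t 3.73 p [ 0.4946 -0.3363  0.2157] open 0.535 psi 76.55
[-0.0007  0.0012  0.1557] [-0.06 -0.08 -0.05]
[-0.0007  0.0012  0.1737] [-0.06 -0.08 -0.05]
1.3103742125665134
```

View pics/s3.png

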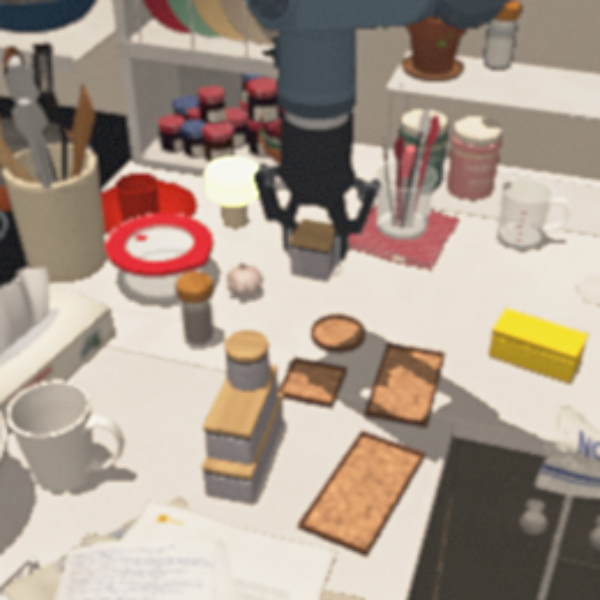

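The square tin is held level at (313,248), and the rest of the stack at (240,420) is undisturbed. Lowering now.

{"api": "servo_tool", "payload": {"series": "1 -.001 .001 .03 0 0 0;1 -.001 .001 .065 0 0 0;1 -.001 .001 .1 0 0 0;1 -.001 .001 .13 0 0 0;1 -.001 .001 .15 0 0 0;1 -.001 .001 .163 0 0 0;1 -.001 .001 .163 0 0 0;1 -.001 .001 .163 0 0 0"}}

```text
time_s: 4.5
eef_pos: [0.4961, -0.3372, 0.0536]
eef_rot: [-0.0, 0.784, 0.62, 0.0]
wrist_force: [-0.9, -0.8, -1.5]
opening: 0.534
grasp_force: 60.6
```

```bash
python3 go.py .4955 -.337 .042 76.6
```

```text
t 4.5 p [ 0.4961 -0.3372  0.0536] open 0.534 psi 76.67
[ 0.     -0.0006  0.0116] [-0.02 -0.02  0.07]
```

{"api": "servo_tool", "payload": {"series": "1 0 0 .004 0 0 0;1 0 0 .008 0 0 0;1 0 0 .011 0 0 0;1 0 0 .012 0 0 0;1 0 0 .012 0 0 0"}}

```text
time_s: 4.92
eef_pos: [0.4955, -0.338, 0.0417]
eef_rot: [0.0, 0.785, 0.62, 0.0]
wrist_force: [0.3, 0.4, -0.6]
opening: 0.533
grasp_force: 60.6
```

{"api": "servo_tool", "payload": {"series": "0 0 0 0 0 0 0;-.2 0 0 0 0 0 0;-.4 0 0 0 0 0 0;-.6 0 0 0 0 0 0;-.6 0 0 0 0 0 0;-.6 0 0 0 0 0 0;-.6 0 0 -.02 0 0 0;-.6 0 0 -.05 0 0 0;-1 0 0 -.09 0 0 0;-1 0 0 -.13 0 0 0;-1 0 0 -.17 0 0 0;-1 0 0 -.18 0 0 0"}}

```text
time_s: 5.92
eef_pos: [0.498, -0.3403, 0.2296]
eef_rot: [0.006, 0.785, 0.62, 0.001]
wrist_force: [1.2, -0.8, 1.1]
opening: 1.001
grasp_force: 0.0
```

```bash
python3 go.py .5625 -.2347 .22 78.8 .5625 -.2347 .18 78.8 .5625 -.2347 .135 78.8
```

```text
t 5.92 p [ 0.498  -0.3403  0.2296] open 1.001 psi 76.61
[0.1177 0.0382 0.0093] [ 0.56  0.36 -2.18]
[0.1179 0.0378 0.0493] [ 0.56  0.36 -2.18]
[0.1182 0.0374 0.0943] [ 0.56  0.36 -2.18]
```

{"api": "servo_tool", "payload": {"series": "-1 .03 .01 0 0 0 -2.2;-1 .06 .02 0 0 0 -2.2;-1 .09 .03 0 0 0 -2.2;-1 .11 .039 0 0 0 -2.2;-1 .116 .041 0 0 0 -2.2;-1 .116 .041 0 0 0 -2.2;-1 .116 .041 .02 0 0 -2.2;-1 .116 .041 .04 0 0 -2.2;-1 .116 .041 .05 0 0 -2.2;-1 .116 .041 .05 0 0 -2.2;-1 .116 .041 .05 0 0 -2.2"}}

```text
time_s: 6.83
eef_pos: [0.5616, -0.2353, 0.1711]
eef_rot: [-0.001, 0.773, 0.634, -0.0]
wrist_force: [-0.1, -0.3, -0.4]
opening: 1.0
grasp_force: 0.0
```

```bash
python3 go.py .5625 -.2347 .135 78.8;  python3 - <<'E'
from h import *
c=cam('top'); W=world(c)
cv2.imwrite('pics/t2.png',cv2.resize(c['img'][130:270,200:370],(728,600))[:,:,::-1])
k=np.zeros((420,560),bool);k[185:230,285:330]=1;k&=(W[...,2]>.045)&(W[...,2]<.065)
P=W[k]; print(P.shape,np.median(P[:,2]),cv2.minAreaRect((P[:,:2]*1000).astype(np.float32)))
E
```

```text
t 6.83 p [ 0.5616 -0.2353  0.1711] open 1.0 psi 78.74
[0.0007 0.0008 0.0361] [-0.08 -0.02 -0.06]
(284, 3) 0.05306682586264744 ((494.44964599609375, -336.9223327636719), (45.405818939208984, 45.82783889770508), 73.6772689819336)
```

View pics/t2.png

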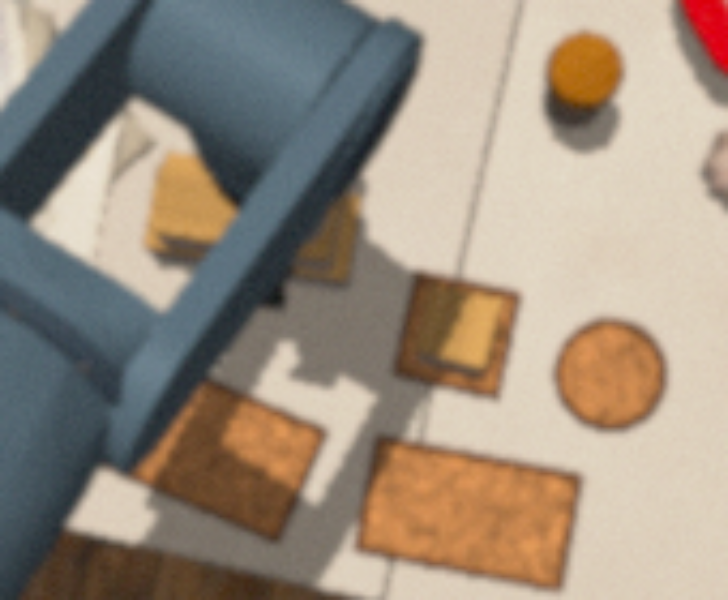

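The square tin sits in its tray at (460,330): centre within 1 mm, top at 53 mm. Next is the round tin.

{"api": "servo_tool", "payload": {"series": "-1 .001 .001 .012 0 0 0;-1 .001 .001 .024 0 0 0;-1 .001 .001 .035 0 0 0;-1 .001 .001 .036 0 0 0;1 .001 .001 .036 0 0 0;1 .001 .001 .036 0 0 0;1 .001 .001 .036 0 0 0;1 .001 .001 .036 0 0 0;1 .001 .001 .036 0 0 0;1 .001 .001 .036 0 0 0;1 .001 .001 .036 0 0 0;1 .001 .001 .036 0 0 0"}}

```text
time_s: 7.88
eef_pos: [0.564, -0.2341, 0.1364]
eef_rot: [0.001, 0.773, 0.635, 0.0]
wrist_force: [0.7, 0.4, 5.9]
opening: 0.548
grasp_force: 61.6
```

```bash
python3 go.py .4657 -.437 .215 78.8
```

```text
t 7.88 p [ 0.564  -0.2341  0.1364] open 0.548 psi 78.8
[-0.2181 -0.0569 -0.0786] [0.09 0.03 0.  ]
```

{"api": "servo_tool", "payload": {"series": "1 0 0 -.02 0 0 0;1 0 0 -.045 0 0 0;1 0 0 -.075 0 0 0;1 0 0 -.08 0 0 0;1 -.03 -.01 -.08 0 0 0;1 -.065 -.02 -.08 0 0 0;1 -.1 -.03 -.08 0 0 0;1 -.135 -.04 -.08 0 0 0;1 -.17 -.048 -.08 0 0 0;1 -.2 -.054 -.08 0 0 0;1 -.217 -.056 -.08 0 0 0;1 -.217 -.056 -.08 0 0 0"}}

```text
time_s: 8.88
eef_pos: [0.4644, -0.4389, 0.2144]
eef_rot: [-0.0, 0.774, 0.633, -0.0]
wrist_force: [-0.7, 0.8, -0.7]
opening: 0.547
grasp_force: 61.9
```

{"api": "servo_tool", "payload": {"series": "1 0 0 0 0 0 0;1 0 0 .03 0 0 0;1 0 0 .065 0 0 0;1 0 0 .1 0 0 0;1 0 0 .13 0 0 0;1 0 0 .15 0 0 0;1 0 0 .163 0 0 0;1 0 0 .163 0 0 0;1 0 0 .163 0 0 0"}}

```text
time_s: 9.63
eef_pos: [0.467, -0.4348, 0.0525]
eef_rot: [-0.0, 0.772, 0.635, 0.0]
wrist_force: [0.2, -1.1, -0.8]
opening: 0.547
grasp_force: 61.9
```

```bash
python3 go.py .4657 -.437 .041 78.8
python3 - <<'E'
from h import *
c=cam('top'); W=world(c)
c=cam('side'); cv2.imwrite('pics/s4.png',cv2.resize(c['img'][140:300,180:400],(770,560))[:,:,::-1])
E
```

```text
t 9.63 p [ 0.467  -0.4348  0.0525] open 0.547 psi 78.88
[-0.0024 -0.0009  0.0115] [-0.03 -0.05  0.08]
```

View pics/s4.png

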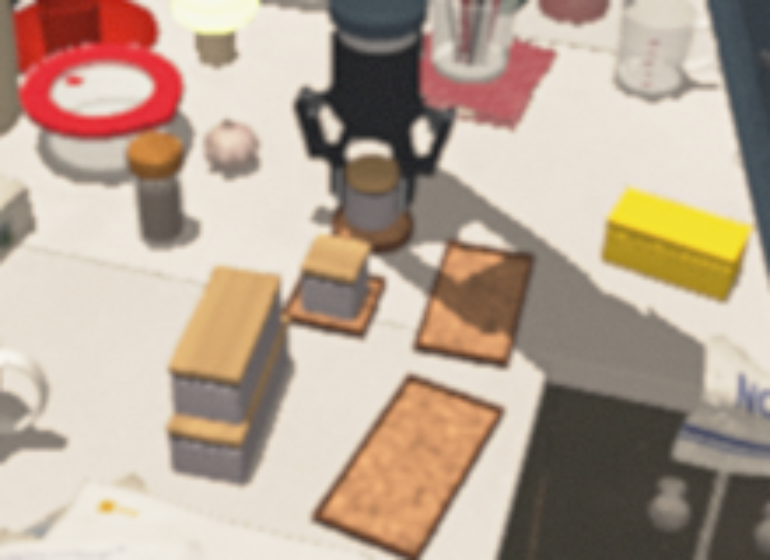

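The round tin, at (373,190), hangs level over its tray. Lowering and releasing.

{"api": "servo_tool", "payload": {"series": "1 -.002 0 .004 0 0 0;1 -.002 0 .008 0 0 0;1 -.002 0 .011 0 0 0;1 -.002 0 .0115 0 0 0;1 -.002 0 .0115 0 0 0"}}

```text
time_s: 10.15
eef_pos: [0.4658, -0.4376, 0.0408]
eef_rot: [-0.0, 0.773, 0.635, 0.0]
wrist_force: [-0.9, -0.7, -1.1]
opening: 0.549
grasp_force: 61.9
```

{"api": "servo_tool", "payload": {"series": "0 0 0 0 0 0 0;-.2 0 0 0 0 0 0;-.4 0 0 0 0 0 0;-.6 0 0 0 0 0 0;-.6 0 0 0 0 0 0;-.6 0 0 0 0 0 0;-.6 0 0 -.02 0 0 0;-.6 0 0 -.05 0 0 0;-1 0 0 -.09 0 0 0;-1 0 0 -.13 0 0 0;-1 0 0 -.14 0 0 0;-1 0 0 -.14 0 0 0"}}

```text
time_s: 11.15
eef_pos: [0.4679, -0.4401, 0.1867]
eef_rot: [0.005, 0.773, 0.635, -0.0]
wrist_force: [-0.0, -0.3, 1.2]
opening: 1.0
grasp_force: 0.0
```

```bash
cat > lid.py <<'E'
import sys
from h import *
W=world(cam('top')); u0,u1,v0,v1=map(int,sys.argv[1:5]); lo,hi=map(float,sys.argv[5:7])
k=np.zeros((420,560),bool);k[v0:v1,u0:u1]=1;k&=(W[...,2]>lo)&(W[...,2]<hi)
n,l,st,ce=cv2.connectedComponentsWithStats(k.astype(np.uint8))
for i in range(1,n):
    if st[i,4]>40:
        P=W[l==i]; r=cv2.minAreaRect((P[:,:2]*1000).astype(np.float32)); print(st[i,4],np.median(P[:,2]).round(4),P[:,2].std().round(4),np.round(r[0],1),np.round(r[1],1),round(r[2],1))
E
python3 lid.py 320 365 195 240 .045 .065; python3 lid.py 215 300 140 215 .09 .11; python3 go.py .567 -.2075 .18 78.9
```

```text
121 0.0534 0.0027 [ 463.1 -427.1] [25.1 44.2] 89.3
819 0.0998 0.0023 [ 567.2 -207.2] [112.4  52.6] 78.0
t 11.25 p [ 0.466  -0.4377  0.1811] open 1.002 psi 78.8
[0.2454 0.0544 0.001 ] [ 0.02  0.02 -0.1 ]
```

{"api": "servo_tool", "payload": {"series": "-1 .035 .008 0 0 0 0;-1 .07 .015 0 0 0 0;-1 .105 .023 0 0 0 0;-1 .14 .031 0 0 0 0;-1 .175 .039 0 0 0 0;-1 .21 .047 0 0 0 0;-1 .235 .052 0 0 0 0;-1 .245 .054 0 0 0 0;-1 .245 .054 .02 0 0 0;-1 .245 .054 .045 0 0 0;-1 .245 .054 .06 0 0 0;-1 .245 .054 .06 0 0 0"}}

```text
time_s: 12.25
eef_pos: [0.5629, -0.2063, 0.1151]
eef_rot: [-0.005, 0.773, 0.635, -0.002]
wrist_force: [-0.9, 0.1, -0.9]
opening: 0.997
grasp_force: 0.0
```

```bash
python3 lid.py 320 365 195 240 .045 .065; python3 go.py .567 -.2073 .085 78.8
```

```text
245 0.0536 0.0024 [ 464.4 -437.3] [45.8 46.2] 61.1
t 12.3 p [ 0.5641 -0.207   0.1174] open 0.998 psi 78.78
[0.0002 0.0031 0.0324] [-0.4  -0.13 -0.02]
```

Round tin is placed within 1.5 mm. Now the middle tin.

{"api": "servo_tool", "payload": {"series": "-1 0 .001 .012 0 0 0;-1 0 .001 .024 0 0 0;-1 0 .001 .034 0 0 0;-1 0 .001 .035 0 0 0;1 0 .001 .035 0 0 0;1 0 .001 .035 0 0 0;1 0 .001 .035 0 0 0;1 0 .001 .035 0 0 0;1 0 .001 .035 0 0 0;1 0 .001 .035 0 0 0;1 0 .001 .035 0 0 0;1 0 .001 .035 0 0 0"}}

```text
time_s: 13.3
eef_pos: [0.5682, -0.2085, 0.087]
eef_rot: [0.001, 0.773, 0.635, 0.0]
wrist_force: [0.6, -0.1, 5.7]
opening: 0.598
grasp_force: 63.6
```

```bash
python3 go.py .378 -.3405 .215 76.8
```

```text
t 13.3 p [ 0.5682 -0.2085  0.087 ] open 0.598 psi 78.81
[-0.1665 -0.1607 -0.1282] [0.09 0.03 2.01]
```

{"api": "servo_tool", "payload": {"series": "1 0 0 -.015 0 0 0;1 0 0 -.04 0 0 0;1 0 0 -.07 0 0 0;1 -.02 -.02 -.08 0 0 0;1 -.045 -.043 -.08 0 0 1;1 -.07 -.067 -.08 0 0 2;1 -.095 -.091 -.08 0 0 2;1 -.12 -.115 -.08 0 0 2;1 -.145 -.139 -.08 0 0 2;1 -.16 -.156 -.08 0 0 2;1 -.166 -.161 -.08 0 0 2;1 -.166 -.161 -.08 0 0 2"}}

```text
time_s: 14.3
eef_pos: [0.3758, -0.3403, 0.1655]
eef_rot: [-0.001, 0.785, 0.62, -0.0]
wrist_force: [0.6, -0.5, -2.8]
opening: 0.603
grasp_force: 63.5
```

{"api": "servo_tool", "payload": {"series": "1 0 0 0 0 0 0;1 0 0 .03 0 0 0;1 0 0 .065 0 0 0;1 0 0 .095 0 0 0;1 0 0 .11 0 0 0;1 0 0 .113 0 0 0;1 0 0 .113 0 0 0;1 0 0 .113 0 0 0"}}

```text
time_s: 14.97
eef_pos: [0.3786, -0.3397, 0.0538]
eef_rot: [0.001, 0.783, 0.622, 0.0]
wrist_force: [-0.7, 0.3, -1.8]
opening: 0.6
grasp_force: 63.4
```

```bash
python3 go.py .378 -.3405 .0415 76.8
python3 - <<'E'
from h import *
c=cam('side'); cv2.imwrite('pics/s5.png',cv2.resize(c['img'][140:300,180:400],(770,560))[:,:,::-1])
E
```

```text
t 14.97 p [ 0.3786 -0.3397  0.0538] open 0.6 psi 76.88
[-0.0009 -0.0004  0.0123] [0.05 0.04 0.08]
```

View pics/s5.png

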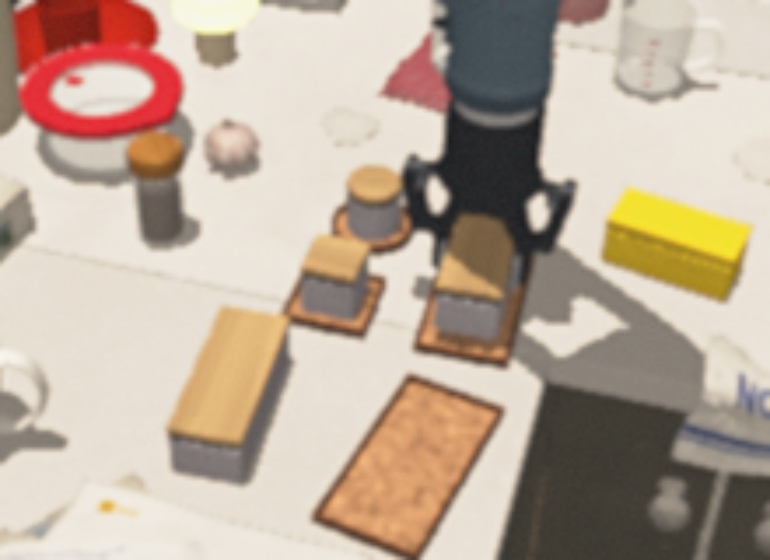

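The middle tin, at (475,280), is level over its tray, and the other tins stand correctly. Lowering and releasing.

{"api": "servo_tool", "payload": {"series": "1 -.001 0 .004 0 0 0;1 -.001 0 .008 0 0 0;1 -.001 0 .011 0 0 0;1 -.001 0 .012 0 0 0;1 -.001 0 .012 0 0 0"}}

```text
time_s: 15.43
eef_pos: [0.3771, -0.3407, 0.0411]
eef_rot: [-0.0, 0.784, 0.621, 0.0]
wrist_force: [-1.0, 0.3, -2.2]
opening: 0.603
grasp_force: 63.6
```

{"api": "servo_tool", "payload": {"series": "0 0 0 0 0 0 0;-.2 0 0 0 0 0 0;-.4 0 0 0 0 0 0;-.6 0 0 0 0 0 0;-.7 0 0 0 0 0 0;-.7 0 0 0 0 0 0;-.7 0 0 -.02 0 0 0;-.7 0 0 -.05 0 0 0;-1 0 0 -.09 0 0 0;-1 0 0 -.13 0 0 0;-1 0 0 -.14 0 0 0;-1 0 0 -.14 0 0 0"}}

```text
time_s: 16.43
eef_pos: [0.3789, -0.343, 0.1856]
eef_rot: [0.004, 0.784, 0.621, -0.0]
wrist_force: [0.2, -0.8, 0.4]
opening: 0.997
grasp_force: 0.0
```

```bash
python3 lid.py 270 345 225 275 .045 .065; python3 lid.py 215 300 140 215 .04 .06; python3 go.py .567 -.2075 .1 78.8
```

```text
136 0.0538 0.0025 [ 371.9 -294.2] [57.5 28.2] 33.9
981 0.0496 0.0026 [ 566.5 -206.7] [134.5  57.7] 78.1
t 16.53 p [ 0.3771 -0.3406  0.181 ] open 0.999 psi 76.8
[0.173  0.1545 0.081 ] [ 0.02  0.02 -2.  ]
```

{"api": "servo_tool", "payload": {"series": "-1 .025 .022 0 0 0 0;-1 .05 .045 0 0 0 0;-1 .075 .067 0 0 0 -1;-1 .1 .09 0 0 0 -2;-1 .125 .112 0 0 0 -2;-1 .15 .134 0 0 0 -2;-1 .168 .15 0 0 0 -2;-1 .173 .154 0 0 0 -2;-1 .173 .154 .025 0 0 -2;-1 .173 .154 .055 0 0 -2;-1 .173 .154 .08 0 0 -2;-1 .173 .154 .08 0 0 -2"}}

```text
time_s: 17.53
eef_pos: [0.5613, -0.205, 0.0933]
eef_rot: [-0.006, 0.773, 0.635, -0.002]
wrist_force: [-0.9, 0.4, -0.9]
opening: 1.0
grasp_force: 0.0
```

```bash
python3 lid.py 270 345 225 275 .045 .065;python3 go.py .5665 -.207 .035 78.6
```

```text
807 0.0538 0.0026 [ 376.2 -339.6] [111.7  52.3] 76.7
t 17.58 p [ 0.5629 -0.2058  0.0963] open 1.004 psi 78.78
[-0.0006  0.0043  0.0612] [-0.55 -0.19  0.18]
```

Middle tin is in place. Now the long one.

{"api": "servo_tool", "payload": {"series": "-1 0 0 0 0 0 0;-1 0 0 .02 0 0 0;-1 0 0 .04 0 0 0;-1 0 0 .055 0 0 0;-1 0 0 .064 0 0 0;-1 0 0 .064 0 0 0;-1 0 0 .064 0 0 0"}}

```text
time_s: 18.17
eef_pos: [0.5671, -0.2079, 0.0382]
eef_rot: [0.001, 0.773, 0.635, 0.0]
wrist_force: [-0.2, -0.3, -0.5]
opening: 1.0
grasp_force: 0.0
```

{"api": "servo_tool", "payload": {"series": "1 0 0 0 0 0 0;1 0 0 0 0 0 0;1 0 0 0 0 0 0;1 0 0 0 0 0 0;1 0 0 0 0 0 0;1 0 0 0 0 0 0;1 0 0 0 0 0 0;1 0 0 0 0 0 0"}}

```text
time_s: 18.83
eef_pos: [0.5677, -0.208, 0.0388]
eef_rot: [0.001, 0.773, 0.635, 0.0]
wrist_force: [-0.4, 0.3, 6.0]
opening: 0.648
grasp_force: 65.5
```

```bash
python3 go.py .4317 -.161 .1 64.8
```

```text
t 18.83 p [ 0.5677 -0.208   0.0388] open 0.648 psi 78.81
[ 0.0197 -0.1424 -0.0616] [ 0.16  0.04 14.01]
```

{"api": "servo_tool", "payload": {"series": "1 0 0 -.015 0 0 0;1 0 0 -.035 0 0 0;1 0 0 -.055 0 0 0;1 0 0 -.06 0 0 0;1 .003 -.025 -.06 0 0 3;1 .007 -.05 -.06 0 0 6;1 .011 -.08 -.06 0 0 9;1 .015 -.11 -.06 0 0 12;1 .018 -.132 -.06 0 0 14;1 .0197 -.1424 -.06 0 0 14;1 .0197 -.1424 -.06 0 0 14;1 .0197 -.1424 -.06 0 0 14"}}

```text
time_s: 19.83
eef_pos: [0.4305, -0.1603, 0.0968]
eef_rot: [0.0, 0.844, 0.536, 0.0]
wrist_force: [-0.1, 0.1, -3.2]
opening: 0.648
grasp_force: 65.7
```

{"api": "servo_tool", "payload": {"series": "1 0 0 0 0 0 0;1 0 0 .02 0 0 0;1 0 0 .035 0 0 0;1 0 0 .042 0 0 0;1 0 0 .042 0 0 0;1 0 0 .042 0 0 0"}}

```text
time_s: 20.33
eef_pos: [0.431, -0.1605, 0.0549]
eef_rot: [-0.0, 0.844, 0.536, -0.0]
wrist_force: [0.8, 0.1, -4.2]
opening: 0.653
grasp_force: 65.4
```

```bash
python3 go.py .4317 -.161 .0430 64.8
python3 - <<'E'
from h import *
c=cam('side'); cv2.imwrite('pics/s6.png',cv2.resize(c['img'][140:320,180:400],(733,600))[:,:,::-1])
E
```

```text
t 20.33 p [ 0.431  -0.1605  0.0549] open 0.653 psi 64.81
[-0.0001  0.0008  0.0119] [-0.04 -0.01  0.01]
```

View pics/s6.png

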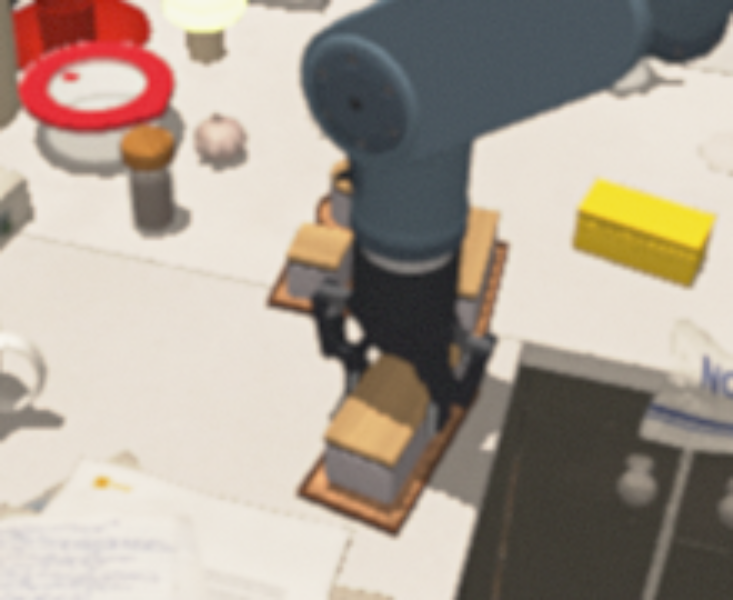

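The long tin, at (380,440), is level and aligned over its tray.

{"api": "servo_tool", "payload": {"series": "1 0 .001 .004 0 0 0;1 0 .001 .008 0 0 0;1 0 .001 .011 0 0 0;1 0 .001 .012 0 0 0;1 0 .001 .012 0 0 0"}}

```text
time_s: 20.8
eef_pos: [0.4315, -0.1608, 0.043]
eef_rot: [-0.0, 0.844, 0.536, -0.0]
wrist_force: [-0.5, 0.3, -4.1]
opening: 0.643
grasp_force: 65.6
```

{"api": "servo_tool", "payload": {"series": "0 0 0 0 0 0 0;-.2 0 0 0 0 0 0;-.4 0 0 0 0 0 0;-.6 0 0 0 0 0 0;-.8 0 0 0 0 0 0;-.8 0 0 0 0 0 0;-.8 0 0 -.02 0 0 0;-.8 0 0 -.05 0 0 0;-1 0 0 -.09 0 0 0;-1 0 0 -.13 0 0 0;-1 0 0 -.16 0 0 0;-1 0 0 -.16 0 0 0"}}

```text
time_s: 21.8
eef_pos: [0.4351, -0.1631, 0.2103]
eef_rot: [0.006, 0.844, 0.536, 0.002]
wrist_force: [2.0, -0.5, -0.3]
opening: 1.002
grasp_force: 0.0
```

{"api": "servo_tool", "payload": {"series": "-1 .03 .03 0 0 0 0;-1 .06 .06 0 0 0 0;-1 .06 .1 0 0 0 0;-1 .06 .14 0 0 0 0;-1 .06 .17 0 0 0 0;-1 .06 .18 0 0 0 0;-1 .06 .18 0 0 0 0;-1 .06 .18 0 0 0 0;-1 .06 .18 0 0 0 0"}}

```text
time_s: 22.55
eef_pos: [0.619, -0.1826, 0.2023]
eef_rot: [-0.001, 0.844, 0.536, -0.0]
wrist_force: [-0.3, 0.9, -1.0]
opening: 1.004
grasp_force: 0.0
```

```bash
python3 lid.py 195 365 185 275 .045 .065
python3 - <<'E'
from h import *
c=cam('top'); cv2.imwrite('pics/t9.png',cv2.resize(c['img'][80:280,180:380],(600,600))[:,:,::-1])
E
```

```text
283 0.0535 0.0025 [ 494.3 -336.9] [45.5 46.4] 73.8
245 0.0537 0.0026 [ 464.3 -437.5] [46.  46.7] 61.5
1012 0.0538 0.0024 [ 430.7 -159.9] [134.3  56. ] 64.9
804 0.0537 0.0025 [ 376.2 -339.7] [111.9  52.1] 76.8
```

View pics/t9.png

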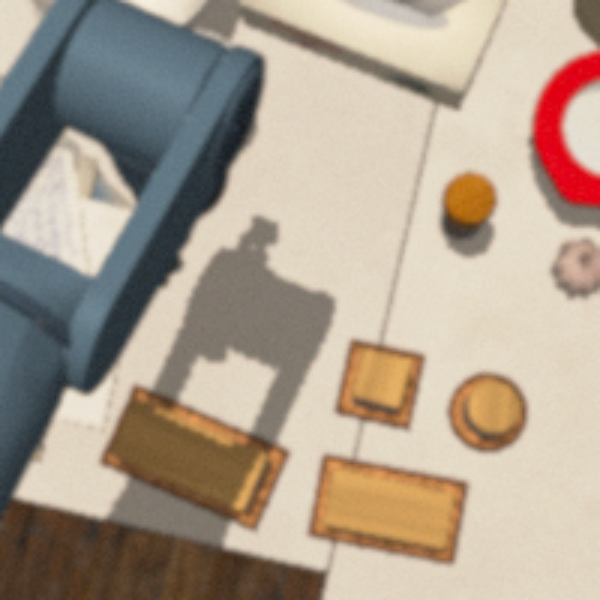

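All four tins lie flat and centred in their trays: square (380,380), round (490,408), mid (388,510) and long (195,457). The arm is clear of everything.

```bash
python3 -c "
from bench import ctrl
print(ctrl.hand_in())"
```

```text
the job is handed in; nothing more can be done
None
```

All four tins are flat and released in their own trays, each centred within about 2 mm, and the job was handed in at about 23 s of the 99 s allowed; the hand-in call returned no verdict.

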